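# Lay the tilting relief board flat

## Task

Lay the tilting relief board flat on its stand: press the red tab of the ratchet pawl beside the board down until the pawl flips over and stays out of the toothed sector, then push the raised far end of the board down, past its teeth, until it lies flat on its rear stops. Use only the fingers: push on the bare wood, not on the terracotta relief, ease the board down without slamming it, lift neither the board nor anything else, and leave the tools, jar and bowl where they are.

Things in the scene. Friction and masses are not known exactly. Their poses are not given: they have to be found in the camera images.
- stand: Stand of the tilting board, bolted to the bench: plywood baseboard 360 x 450 x 18 mm, two hinge ears in front, a rear rest with two rubber stops. Origin on the bench top; x points from the board's low hinged edge (front) to its raised edge (back), y to the left, z up. Hinge axis along y at x = -110, z = 72 mm; ratchet sector and pawl in the plane y = -136 mm.
- board (a joint): Tilt of the board, rad: 0 = flat on the rear stops (top face 94 mm above the bench), positive = far edge raised; starts at 0.5 to 0.8, stops at 0.95. The hinge is stiff (friction about 1.9 N m): the board stays where it is left. Pushing its far end down takes about 5 to 20 N with the pawl free; with the pawl in the teeth it gives at most one tooth (0.14 rad).
- board_hinge (a point): On the hinge axis, mid-width. Axes turn with the board: x up along it to the raised edge, y along the hinge axis, z out of the working face. Light-wood board: y -120 to 120 mm, x -5 to 235 mm, 18 mm thick, its working (top) face at z = 22 mm. A ledge 14 mm high runs along its low edge. Bare wood to push on: x from 95 to 235 mm.
- board_edge (a point): Middle of the raised (far) edge of the board, on its working face: 235 mm from the hinge axis along the board.
- relief (a point): Fired terracotta relief tile 75 x 150 mm, up to 16 mm thick, held by two small brass clips on the lower middle of the board; not to be touched. The point is the middle of its face. In the frame of board_hinge it covers x from 9 to 94 mm (clips included), y from -75 to 75 mm.
- pawl (a joint): Throw-over pawl, rad: 0 to 0.2 = nose down in the teeth of the sector (depends on the tooth), grows as the tab is pressed down; 0.95 = fully over, at its stop. A steel weight above its pivot keeps it in the teeth below about 0.5 and, tipped past that, lets it fall over and stay clear by itself. Pressing the tab takes under 2 N.
- pawl_tab (a point): Middle of the top face of the pawl's red press tab: a plate 28 (stand x) x 40 (stand y) x 5 mm, its middle 66 mm outside the board's side edge and 44 mm from the pawl pivot, towards the back. It slopes up to the back by 0.42 rad at pawl = 0 and down by 0.53 rad at 0.95; its middle sinks 40 mm on the way, with nothing under it.
- pawl_pivot (a point): Centre of the pawl's pivot bolt (axis along stand y), at the top of a blue upright bracket, 144 mm above the bench.
- rib_tool: Wooden modelling tool, 175 mm long, 12 mm thick, lying on the baseboard in front of the board. Origin under its middle.
- loop_tool: Loop tool, wooden handle 14 mm thick with a wire loop, 150 mm long, lying on the baseboard behind the pawl. Origin near its middle.
- glaze_jar: Small blue lidded jar, 48 mm across, 62 mm high, on the baseboard in front of the ratchet. Origin at the centre of its underside.
- mallet: Wooden mallet lying on the bench, 230 mm long, head 60 mm across. Origin under its head.
- calipers: Aluminium calipers lying on the bench, 160 mm long. Origin under their middle.
- bowl: White bowl, 150 mm across, 60 mm high, on the bench. Origin at the centre of its underside.
- brush: Flat brush, about 200 mm long, lying on the bench. Origin on its underside.

How it is judged (in metres and radians):
On the way, in this order (a step that is already met when the one before it is completed fails the run):
1. the pawl is pressed over so that it stays clear of the teeth, with the board still up (value of joint pawl above 0.65 rad and value of joint board above 0.3 rad), for 0.2 s.
2. the board is pushed down flat on its rear stops (value of joint board below 0.03 rad), for 0.2 s.
At the end, for the whole second after the job is handed in: The board lies flat on its rear stops (tilt under 0.03 rad) and still, the pawl is thrown over clear of the teeth (above 0.65 rad), and every tool, the jar and the bowl are within 25 mm of where they were (value of joint board below 0.03 rad and value of joint pawl above 0.65 rad and not (velocity of joint board above 0.05 rad/s) and distance of each of rib_tool, loop_tool, glaze_jar, mallet, calipers, bowl, brush from where it was at the start of the episode below 0.025 m); the robot touches nothing.
It fails at once if the arm or the gripper's body pushes on the board, the pawl or the stand (over 3 N) (contact force between the arm and stand above 3 N).
It fails at once if the relief is touched (over 1 N) (contact force between any of the fingers, the arm and board_c0 above 1 N).
It fails at once if the board is slammed (faster than 1.8 rad/s) (velocity of joint board below -1.8 rad/s).
It fails at once if the board is lifted instead of lowered (tilt above 0.86 rad) (value of joint board above 0.86 rad).
It fails at once if a tool, the jar or the bowl is pushed or lifted more than 25 mm from its place, or the jar is tipped (distance of any of rib_tool, loop_tool, glaze_jar, mallet, calipers, bowl, brush from where it was at the start of the episode above 0.025 m or angle between glaze_jar's own z axis and vertical above 0.3 rad).
It also fails if it takes over 42 s, if anything falls off the work surface, if the arm or the gripper's body presses on something with over 40 N, if the wrist force passes 120 N, or if a joint passes its speed limit or range.

## Robot

A 6-joint arm with a two-finger parallel gripper is mounted at the origin on the work surface. World frame = base frame: x ahead of the robot, y to its left, z up, the work surface at z = 0. Lengths are in mm, angles in degrees, forces in N, time in s.
With the tool pointing down it reaches from about 350 to 850 mm from the base axis. Payload 8.1 kg.
Tool frame: the origin (TCP) lies between the finger pads; the fingertips stand 11 mm ahead of it and the grasp point (between the pads) lies 8 mm behind it; z points along the fingers, y is the line along which they close (so a half turn about z gives the same grasp; the last joint's range is limited). The gripper opens to 85 mm and grips with 20 to 120 N. Pads are 22 mm wide; open, the fingers measure 114 mm over their backs; the gripper's body (76 mm by 85 mm) begins 54 mm behind the grasp point. The pads swing forward as they close: fully open they stand 13 mm farther back than shut.
Start: joints at [-74.909, 7.471, 85.268, -0, 87.261, -4.893], TCP at [205.082, -563.868, 242.292] pointing down, gripper open.
Joint ranges: [-169.43, 169.43], [-51.17, 129.36], [1.28, 143.12], [-76.62, 256.62], [0, 156.53], [-152.29, 152.29]. Speed limits (degrees/s): [136.94, 136.94, 159.86, 180, 180, 180].

## Interface

Orientations are given as [roll, pitch, yaw] about the fixed x, y, z axes, in that order (R = Rz(yaw) Ry(pitch) Rx(roll)).
In Python, from bench import r, snapshot, get_calibration gives the robot as it stands.
- The arm moves only by the tool step_arm, never from a script. Its argument "rows" is a list of rows, each a list of 2 entries, a list of its own where there are three numbers: the shift along the tool's x, y, z in mm, then the turn about the tool's z in degrees. In form: [[[tx, ty, tz], yaw], ...]. A call has 1 to 12 rows; each row is the pose to reach, as a shift and turn from the pose commanded when the call began, along the tool's axes at that moment; what a row does not reach only later rows make up. A row lasts 1/10 s, in which the tool goes at most 50 mm and 8.59 degrees, less where a joint would pass 70% of its speed; a pose out of reach is approached as far as the arm can. A call with a gripper value outside its range is refused whole. "fingers" is the opening, from 0 (shut) to 1 (fully open), set as the call begins (left out, the last holds). The fingers move at their own pace and stop on an object; "squeeze" is the grip in N (left out, the last holds). Time passes only in rows, so rows that repeat a pose let the fingers close. It gives the time, the measured TCP pose, the force, the opening and the grip force at its end, in the units of the state.
- r.sense(): the state, without advancing time (a new reading comes with each control period).
- snapshot(name): name is "scene" or "top" or "wrist"; returns the picture (480x640x3 uint8, blue, green, red); there is no depth.
- get_calibration(name): a dict with "fovy" (degrees; the focal length in pixels is half the picture's height over the tangent of half this angle, whatever the lens; pixels are square), "cx", "cy" (the principal point, pixels), "eye" and "orientation" of the camera in the world. Camera axes: x right, y up, looking along -z (the intrinsics and any distortion apply to the point x, -y, -z); pixel columns grow to the right and rows downward; lengths in mm; the calibration is good to about 2 mm. A picture is of the moment at which its call begins: read the wrist's pose just before it. get_calibration takes no time and is no camera call; for the wrist camera it gives the pose at the moment of the call.
- r.hand_in(): hands the job in; it is judged then, once.
The state is a dict: "time": time; "joint_pos": joint angles; "qd": joint speeds; "joint_efforts": joint torques, N m; "tool_pos": TCP position; "tcp_rot": TCP orientation; "ft_force": force on the tool from outside, world axes, zero at the start; "wrist_torque": the same for the moment, N m; "finger_gap": finger opening in mm; "grip_force": force on a finger pad.
Only numpy, scipy, OpenCV 4.12 (cv2) and the standard library are available. Lean on these libraries where they do the work, as an engineer would, in place of code of your own. Each camera call takes 0.05 s, during which the arm holds its last target. There are 200 camera calls.

## Working session

There is one attempt and no reset: what is moved stays moved. The work goes in short steps, Python scripts to look and compute and a tool call to move; the robot and the scene stay as the last step left them, time stands still between calls to the robot, and variables do not carry over. Pictures are saved under pics/ and viewed, at most 10 in all, crops included, and the job is handed in when it is done.

Besides the shell and the picture viewer there is one more tool, called after "Call:" as name([rows], argument=value, ...), one row to a line, values as JSON. step_arm: Moves the arm, as the interface text tells. Its arguments: {"type":"object","properties":{"rows":{"type":"array"},"fingers":{"type":"number"},"squeeze":{"type":"number"}},"required":["rows"]}

```bash
mkdir -p pics; python3 - <<'E'
from bench import r,snapshot,get_calibration
import cv2
for n in("scene","top"):
    cv2.imwrite(f"pics/{n}0.png",snapshot(n)); print(n,get_calibration(n))
s=r.sense();print(s["tool_pos"],s["tcp_rot"],s["time"])
E
```

```text
scene {'fovy': 52.064606734336735, 'cx': 315.5696624225142, 'cy': 242.52095365264444, 'eye': array([1031.41761199, -420.81780508, 1176.12485524]), 'orientation': array([30.43947593,  0.71060927, 50.65954332])}
top {'fovy': 44.240076650351696, 'cx': 320.3991450799329, 'cy': 236.63886873139057, 'eye': array([ 324.02989975,  -30.83033683, 1687.84591808]), 'orientation': array([  7.24383973,  -0.5614839 , -88.62723435])}
[ 204.94811594 -563.3974737   241.33124246] [-1.79903081e+02 -1.03205942e-02  1.99854936e+01] 0.1
```

View pics/scene0.png

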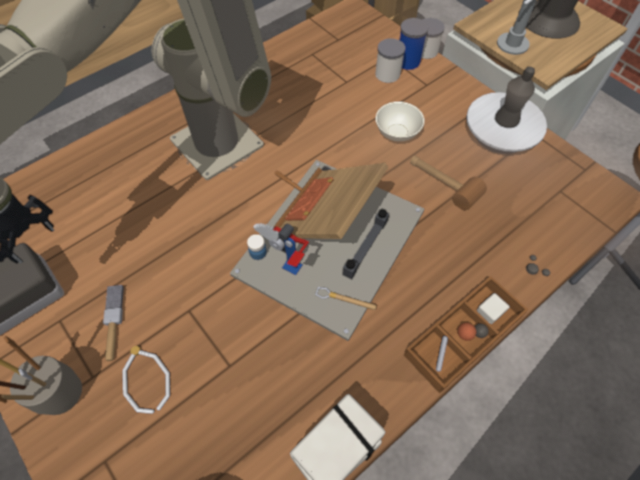

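View pics/top0.png

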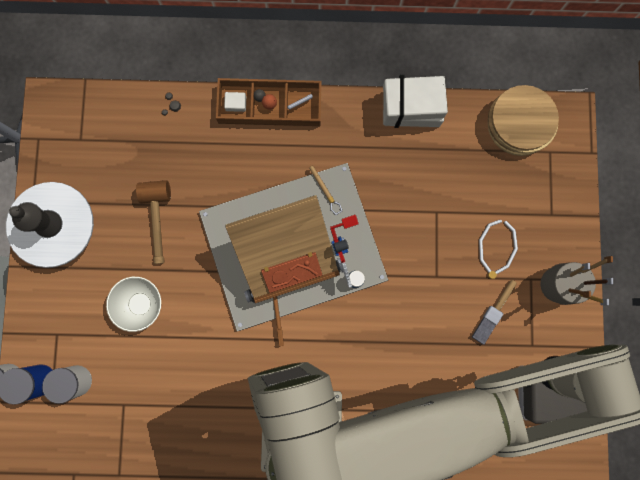

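The scene view shows the board with its far edge running from about (385,165) to (338,240), and the red tab near (297,250). In the top view the baseboard corners are (199,213), (347,164), (387,279) and (238,330), the tab is at (349,222), and the far edge runs (227,225)-(322,197). I'll compute the stand pose from those.

```bash
cat > h.py <<'E'
import numpy as np, cv2
from scipy.spatial.transform import Rotation as Ro
from bench import r,snapshot,get_calibration
def cam(n):
    c=get_calibration(n); c["f"]=240/np.tan(np.radians(c["fovy"]/2)); c["R"]=Ro.from_euler("xyz",c["orientation"],degrees=True).as_matrix(); return c
def ray(c,p):
    d=c["R"]@np.array([(p[0]-c["cx"])/c["f"],-(p[1]-c["cy"])/c["f"],-1.]); return np.array(c["eye"]),d/np.linalg.norm(d)
def onz(c,p,z):
    e,d=ray(c,p); return e+d*(z-e[2])/d[2]
def tri(a,b):
    A=[];y=[]
    for e,d in(a,b):
        P=np.eye(3)-np.outer(d,d);A.append(P);y.append(P@e)
    A=np.vstack(A);y=np.hstack(y);x=np.linalg.lstsq(A,y,rcond=None)[0];return x,np.linalg.norm(A@x-y)
def proj(c,X):
    q=c["R"].T@(np.array(X)-c["eye"]);return np.array([c["cx"]-c["f"]*q[0]/q[2],c["cy"]+c["f"]*q[1]/q[2]])
E
python3 - <<'E'
from h import *
np.set_printoptions(precision=1,suppress=True)
T,S=cam("top"),cam("scene")
it,isc=cv2.imread("pics/top0.png"),cv2.imread("pics/scene0.png")
def red(im,x0,y0,x1,y1):
    h=cv2.cvtColor(im,cv2.COLOR_BGR2HSV);m=((h[...,0]<6)|(h[...,0]>174))&(h[...,1]>190)&(h[...,2]>80)
    k=np.zeros(m.shape,np.uint8);k[y0:y1,x0:x1]=m[y0:y1,x0:x1]
    n,l,st,ce=cv2.connectedComponentsWithStats(k)
    return [(st[i],ce[i]) for i in range(1,n) if st[i][4]>8]
print(red(it,325,205,370,270));print(red(isc,265,215,325,280))
ct=[onz(T,p,18)for p in((199,213),(347,164),(387,279),(238,330))]
cs=[onz(S,p,18)for p in((421,208),(347,338),(233,272),(319,162))]
print(np.array(ct),np.array(cs))
for c in(ct,cs):
    c=np.array(c);print(c.mean(0),[np.linalg.norm(c[i]-c[(i+1)%4])for i in range(4)])
for a,b in(((227,225),(386,166)),((322,197),(338,240))):print(tri(ray(T,a),ray(S,b)))
a=cv2.resize(it[150:340,195:395],None,fx=2,fy=2,interpolation=2);a=cv2.resize(it[150:340,195:395],(400,380),interpolation=2);b=cv2.resize(isc[150:340,230:430],(400,380),interpolation=2)
cv2.imwrite("pics/c1.png",np.hstack([a,b]))
E
```

```text
[(array([331, 215,  27,  27, 178], dtype=int32), array([345.1, 224.5])), (array([339, 252,   5,  10,  25], dtype=int32), array([341. , 256.2]))]
[(array([292, 235,  15,  13,  40], dtype=int32), array([299.6, 240.4])), (array([289, 252,  14,  13, 108], dtype=int32), array([295.5, 257.8]))]
[[ 596.   306.6   18. ]
 [ 750.7 -114.1   18. ]
 [ 420.6 -233.3   18. ]
 [ 268.2  181.5   18. ]] [[ 599.6  302.1   18. ]
 [ 755.2 -113.4   18. ]
 [ 426.1 -225.9   18. ]
 [ 284.1  186.6   18. ]]
[508.9  35.2  18. ] [np.float64(448.211871591471), np.float64(350.92056521164704), np.float64(441.94030921487024), np.float64(350.81963931261737)]
[516.3  37.4  18. ] [np.float64(443.62334080198036), np.float64(347.7860341023777), np.float64(436.25835764237814), np.float64(335.98825110338373)]
(array([534.1, 194. , 227.3]), np.float64(1.7007941399079276))
(array([614.9, -37.2, 223.1]), np.float64(8.740485883446029))
```

View pics/c1.png

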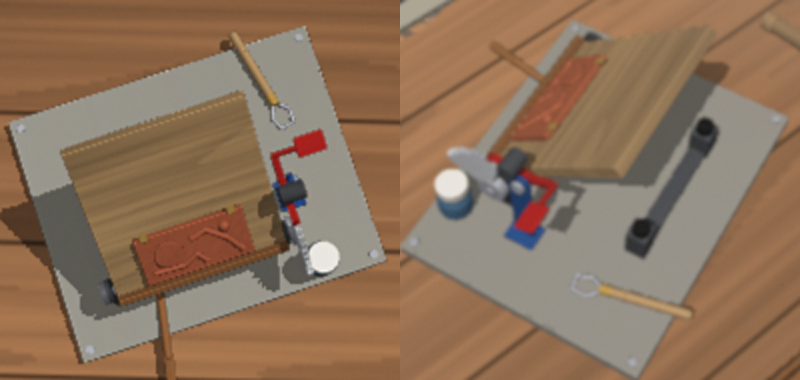

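The crops sharpen the corners. In the top view the tab centre is (350,222) and the far board corners are (226,226) and (317,197). In the scene view the tab is (296,258) and the far corners are (386,164) and (341,237). Stand yaw is about 20°, the same as the tool yaw.

```bash
python3 - <<'E'
from h import *
np.set_printoptions(precision=1,suppress=True)
T,S=cam("top"),cam("scene")
c,s=np.cos(np.radians(20)),np.sin(np.radians(20));R=np.array([[c,s,0],[-s,c,0],[0,0,1]])
o=np.array([511,36,0])
s0=r.sense();print("tcp stand",R@(s0["tool_pos"]-o))
for n,a,b in(("L",(226,226),(386,164)),("R",(317,197),(341,237.5)),("tab",(350,222),(296,258))):
    x,e=tri(ray(T,a),ray(S,b));l=R@(x-o);print(n,x,l,e,np.degrees(np.arctan2(l[2]-72,l[0]+110)))
for th in np.arange(.5,.86,.05):
  f=[-110+235*np.cos(th)-22*np.sin(th),0,72+235*np.sin(th)+22*np.cos(th)]
  q=[]
  for y in(120,-120):
    X=R.T@np.array([f[0],y,f[2]])+o;q+=[proj(T,X),proj(S,X)]
  print(round(th,2),f,*q)
E
```

```text
tcp stand [-492.6 -458.6  241.3]
L [531.2 196.1 230.6] [ 73.7 143.5 230.6] 1.965294816070963 40.80296013420959
R [614.1 -25.8 221.2] [ 75.8 -93.3 221.2] 6.785333483858761 38.76604529041904
tab [ 561.3 -115.5  155.4] [  -4.5 -159.5  155.4] 4.113038909074822 38.347859679412515
0.5 [np.float64(85.68454019494511), 0, np.float64(203.97181793357592)] [234.6 219.8] [384.3 179.3] [324.1 190.3] [336.7 252.3]
0.55 [np.float64(78.84414364750933), 0, np.float64(213.58703828401403)] [234.9 221.8] [382.3 175.8] [325.  192.1] [334.2 248.9]
0.6 [np.float64(71.53173508908358), 0, np.float64(222.84836477584628)] [235.3 224. ] [380.  172.3] [326. 194.] [331.4 245.4]
0.65 [np.float64(63.765591732835226), 0, np.float64(231.73264891604856)] [235.7 226.4] [377.5 168.7] [327.1 196.2] [328.5 241.9]
0.7 [np.float64(55.56512489262553), 0, np.float64(240.21768462111618)] [236.3 229. ] [374.8 165.2] [328.2 198.6] [325.3 238.4]
0.75 [np.float64(46.95083146483454), 0, np.float64(248.28226372070765)] [236.9 231.8] [372.  161.6] [329.4 201.3] [321.9 234.8]
0.8 [np.float64(37.94424269679434), 0, np.float64(255.90622896702553)] [237.6 234.9] [368.9 158.1] [330.6 204.1] [318.4 231.3]
0.85 [np.float64(28.56787036988432), 0, np.float64(263.07052441743843)] [238.4 238.1] [365.7 154.7] [332.  207.2] [314.7 227.7]
```

The stand origin comes out near world (502,60), because the baseboard is offset to the tab side. The tab is at stand (-4,-186,~157) and the tilt is about 0.62 rad. I'll approach high over the tab with the fingers shut.

Call:
step_arm([
  [[20,-12,0],0],
  [[65,-39,0],0],
  [[110,-66,0],0],
  [[155,-93,0],0],
  [[200,-120,0],0],
  [[245,-147,0],0],
  [[290,-174,0],0],
  [[335,-201,0],0],
  [[370,-222,0],0],
  [[395,-238,0],0],
  [[405,-245,0],0],
  [[405,-245,0],0],
], fingers=0)

```text
time: 1.3
tool_pos: [502.4, -193.7, 241.8]
tcp_rot: [-180.0, 0.0, 20.2]
ft_force: [-0.5, -0.2, 0.9]
finger_gap: 0.2
grip_force: 0.0
```

```bash
python3 - <<'E'
from h import *
np.set_printoptions(precision=1,suppress=True)
W=cam("wrist");im=snapshot("wrist")
print(W["eye"],W["orientation"])
o=np.array([502,60,0.]);R=Ro.from_euler("z",20,degrees=True).as_matrix()
print(R.T@(r.sense()["tool_pos"]-o))
for z in(155,160):print(proj(W,R@np.array([-4.5,-186,z])+o))
cv2.imwrite("pics/w1.png",im)
E
```

```text
[ 568.8 -169.8  372.8] [-16.2   0.  -69.8]
[ -87.5 -239.6  241.8]
[218.9  99. ]
[216.5  98.5]
```

View pics/w1.png

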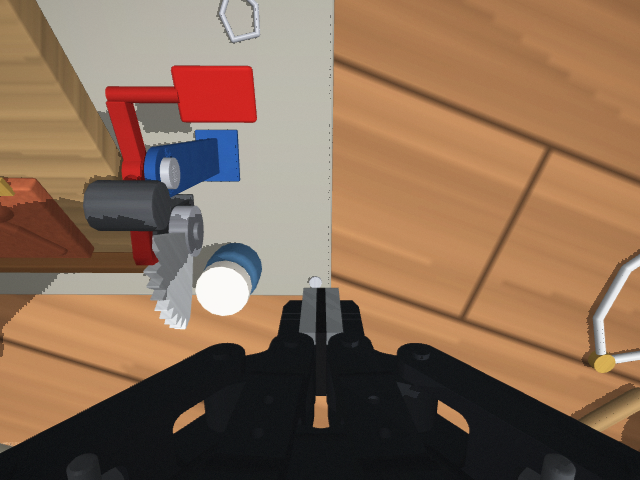

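The wrist view shows the tab centred at (214,94), where (218,99) was predicted, so the estimate is good to about 3 mm. The jar is at (225,285) and the weight at (125,205), both clear. Moving over the tab and pressing.

Call:
step_arm([
  [[30,-18,0],0],
  [[65,-39,0],0],
  [[84,-51,5],0],
  [[84,-51,30],0],
  [[84,-51,55],0],
  [[84,-51,65],0],
  [[84,-51,72],0],
  [[84,-51,78],0],
  [[84,-51,84],0],
  [[84,-51,90],0],
  [[84,-51,96],0],
  [[84,-51,98],0],
])

```text
time: 2.55
tool_pos: [563.1, -118.5, 143.5]
tcp_rot: [-180.0, 0.0, 20.0]
ft_force: [-0.2, -0.3, -0.4]
finger_gap: 0.2
grip_force: 0.0
```

```bash
python3 - <<'E'
from h import *
cv2.imwrite("pics/w2.png",snapshot("wrist"));s=r.sense();print(s["tool_pos"],s["ft_force"])
E
```

```text
[ 563.09897787 -118.41920677  143.46142238] [-0.99204981 -0.04940453 -0.27356741]
```

View pics/w2.png

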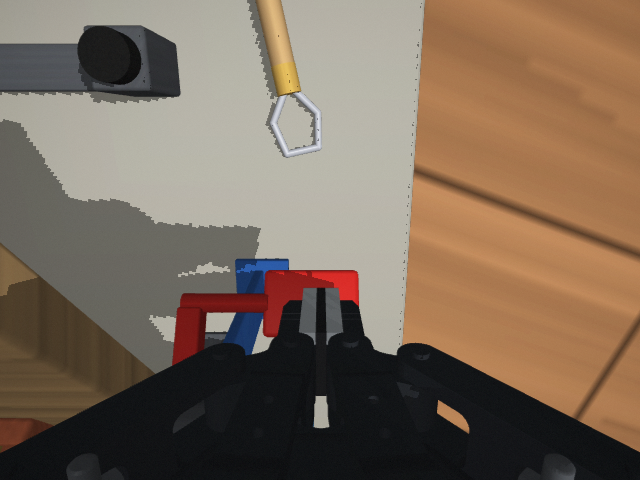

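The fingers sit over the tab (around (320,300)), pressed to z≈132. I'll press a little more, then lift and look.

Call:
step_arm([
  [[0,0,3],0],
  [[0,0,5],0],
  [[0,0,5],0],
  [[0,0,-5],0],
  [[0,0,-30],0],
  [[0,0,-70],0],
  [[0,0,-110],0],
  [[0,0,-140],0],
  [[0,0,-150],0],
  [[0,0,-150],0],
])

```text
time: 3.6
tool_pos: [564.5, -118.9, 297.1]
tcp_rot: [179.8, -0.2, 20.0]
ft_force: [0.1, -0.0, -0.0]
finger_gap: -0.0
grip_force: 0.0
```

```bash
python3 - <<'E'
from h import *
w=snapshot("wrist");a=snapshot("scene")
s=r.sense();print(s["tool_pos"],s["ft_force"])
b=cv2.resize(a[150:340,230:430],(420,400),interpolation=2);w=cv2.resize(w,(380,285))
cv2.imwrite("pics/c2.png",np.hstack([b,np.vstack([w,np.zeros((115,380,3),np.uint8)])]))
E
```

```text
[ 563.05141695 -118.44517531  293.09983457] [-0.47926061  0.88492624 -0.70435434]
```

View pics/c2.png

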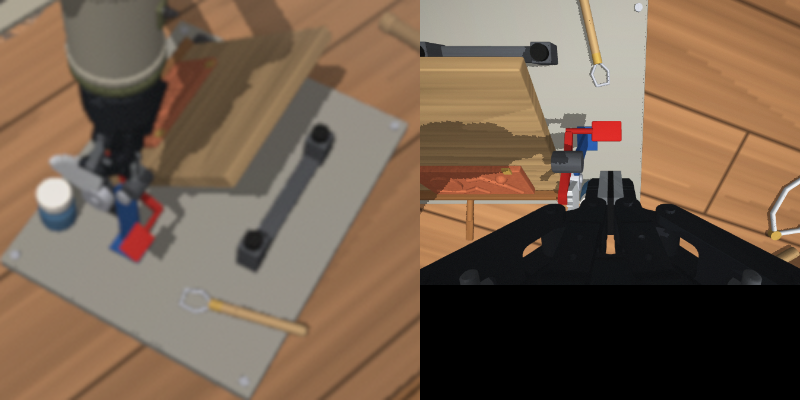

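The tab now shows at scene (294,265), lower than before, and the board is still raised. I'll confirm the tab height by triangulation and work out the arc for the board push.

```bash
python3 - <<'E'
from h import *
np.set_printoptions(precision=1,suppress=True)
o=np.array([502,60,0.]);R=Ro.from_euler("z",20,degrees=True).as_matrix()
W,S=cam("wrist"),cam("scene")
x,e=tri(ray(W,(313,220.6)),ray(S,(294.3,265)));print("tab",R.T@(x-o),e)
t=R.T@(r.sense()["tool_pos"]-o);print("tcp",t)
for th in np.linspace(.65,0,14):
    u=212;X=-110+u*np.cos(th)-22*np.sin(th)-11;z=72+u*np.sin(th)+22*np.cos(th)+11
    print(round(th,2),"tx %.0f tz %.0f"%(X-t[0],t[2]-z))
E
```

```text
tab [  -9.7 -182.7  111.8] 0.077556069439783
tcp [  -3.7 -188.6  293.1]
0.65 tx 38 tz 64
0.6 tx 45 tz 72
0.55 tx 52 tz 81
0.5 tx 58 tz 89
0.45 tx 64 tz 98
0.4 tx 69 tz 107
0.35 tx 74 tz 117
0.3 tx 79 tz 126
0.25 tx 83 tz 136
0.2 tx 86 tz 146
0.15 tx 89 tz 157
0.1 tx 91 tz 167
0.05 tx 93 tz 178
0.0 tx 95 tz 188
```

The tab is at z≈112–124, so the pawl is fully over. Now I'll move over the board's far end and touch down.

Call:
step_arm([
  [[5,-25,0],0],
  [[15,-70,0],0],
  [[26,-115,0],0],
  [[34,-155,0],0],
  [[38,-180,5],0],
  [[38,-188,25],0],
  [[38,-188,42],0],
  [[38,-188,52],0],
  [[38,-188,58],0],
  [[40,-188,63],0],
  [[42,-188,68],0],
  [[45,-188,72],0],
])

```text
time: 4.9
tool_pos: [542.3, 73.3, 223.4]
tcp_rot: [180.0, -0.1, 20.0]
ft_force: [-1.9, 0.3, 7.4]
finger_gap: -0.2
grip_force: 3.4
```

Contact at about 7 N. Following the arc down.

Call:
step_arm([
  [[3,0,4],0],
  [[7,0,9],0],
  [[10,0,13],0],
  [[13,0,17],0],
  [[16,0,21],0],
  [[19,0,26],0],
  [[21,0,30],0],
  [[24,0,35],0],
  [[26,0,40],0],
  [[29,0,45],0],
  [[31,0,49],0],
  [[34,0,54],0],
])

```text
time: 6.1
tool_pos: [575.4, 85.2, 170.5]
tcp_rot: [179.9, -0.2, 20.0]
ft_force: [-0.2, -1.1, 6.0]
finger_gap: 0.1
grip_force: 2.9
```

Call:
step_arm([
  [[2,0,5],0],
  [[4,0,10],0],
  [[5,0,15],0],
  [[7,0,20],0],
  [[8,0,25],0],
  [[10,0,30],0],
  [[11,0,35],0],
  [[12,0,40],0],
  [[13,0,44],0],
  [[14,0,48],0],
  [[14,0,52],0],
  [[14,0,54],0],
])

```text
time: 7.3
tool_pos: [589.3, 90.0, 116.4]
tcp_rot: [179.9, -0.3, 20.0]
ft_force: [3.7, 1.3, 5.0]
finger_gap: -0.0
grip_force: 2.8
```

Call:
step_arm([
  [[1,0,2],0],
  [[1,0,4],0],
  [[1,0,6],0],
  [[2,0,8],0],
  [[2,0,9],0],
  [[2,0,10],0],
  [[2,0,11],0],
  [[2,0,12],0],
  [[2,0,12],0],
  [[2,0,12],0],
])

```text
time: 8.3
tool_pos: [590.9, 90.6, 105.0]
tcp_rot: [179.9, -0.3, 20.0]
ft_force: [0.3, 0.9, 10.2]
finger_gap: 0.2
grip_force: 5.0
```

Call:
step_arm([
  [[0,0,2],0],
  [[0,0,4],0],
  [[0,0,6],0],
  [[0,0,6],0],
  [[0,0,6],0],
  [[0,0,6],0],
])

```text
time: 8.9
tool_pos: [591.2, 90.6, 104.6]
tcp_rot: [179.9, -0.3, 20.0]
ft_force: [-23.6, -2.7, 51.3]
finger_gap: -0.4
grip_force: 25.7
```

The force stiffened to 51 N with no further motion, so the board is on its stops. Lifting off and checking.

Call:
step_arm([
  [[0,0,-3],0],
  [[0,0,-6],0],
  [[0,0,-12],0],
  [[0,0,-25],0],
  [[0,0,-50],0],
  [[0,0,-90],0],
  [[0,0,-130],0],
  [[0,0,-170],0],
  [[0,0,-190],0],
  [[0,0,-200],0],
  [[0,0,-200],0],
])

```text
time: 10.0
tool_pos: [589.1, 90.6, 297.9]
tcp_rot: [180.0, -0.1, 20.0]
ft_force: [-0.1, -0.3, 0.1]
finger_gap: -0.1
grip_force: 0.0
```

```bash
python3 - <<'E'
from h import *
a=snapshot("scene");w=snapshot("wrist")
b=cv2.resize(a[150:340,230:430],(420,400),interpolation=2);w=cv2.resize(w,(380,285))
cv2.imwrite("pics/c3.png",np.hstack([b,np.vstack([w,np.zeros((115,380,3),np.uint8)])]))
S=cam("scene");o=np.array([502,60,0.]);R=Ro.from_euler("z",20,degrees=True).as_matrix()
for y in(120,-120):print((proj(S,R@np.array([125,y,94])+o)-[230,150])*2.1)
s=r.sense();print(s["tool_pos"],s["ft_force"],s["time"])
E
```

```text
[351.36983608 113.36855971]
[261.61042683 258.99491302]
[587.95929539  90.49204489 294.63960479] [ 0.14898382 -0.59278316 -0.2048918 ] 10.1
```

View pics/c3.png

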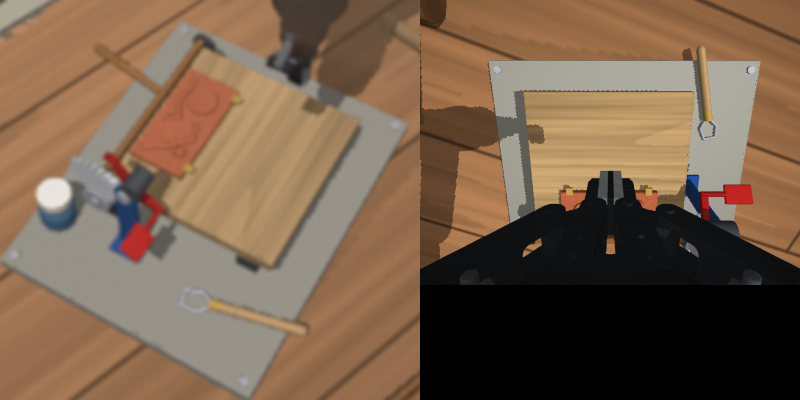

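The board lies flat with its far corners at (358,122) and (275,265), covering the rear rest. The tab is still thrown over at (135,242), the jar and tools are in place, and the robot is clear. Handing in.

```bash
python3 -c "
from bench import r
print(r.hand_in())"
```

```text
the job is handed in; nothing more can be done
None
```

I flipped the pawl clear, eased the board down until it pressed hard on its rear stops with the other items looking undisturbed in the last picture, and handed the job in at about 10 s; no verdict came back.

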